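# Carry a bronze medal on a lifter to its cradle

### The job

The green-patinated bronze medal lies on the blade of the small lifter and must not be touched by the gripper. Take the lifter by its yellow handle, carry the medal level on the blade to the blue cradle, and lower the blade between the two blue ledges so that the medal is left lying in the middle of them. Then draw the blade out of the open front, stand the lifter on the desk clear of both cradles and let go.

Things in the scene. Friction and masses are not known exactly. Their poses are not given: they have to be found in the camera images.
- lifter: steel lifter with upright yellow handle (44 mm along the blade, 18 mm across, 6 to 48 mm above the underside; grasp it across, 34 mm up). Origin: underside, below the handle's middle; x along the blade to its tip, z up. Foot 56x44x6 mm; blade 20 mm wide, 4 thick, flush with the underside, tip at x=117 mm; cork pad on it from x=73, top 6 mm above the underside. 0.16 kg. Stands on the desk
- medal: round bronze medal with green patina, 70 mm in diameter, 4 mm thick, about 0.07 kg; origin at the centre of its underside, z up. It starts lying loose on the lifter's cork pad, centred 89 to 101 mm ahead of the lifter's origin and within 3 mm of the blade's middle line, overhanging the blade on both sides
- blue_cradle_seat (a point): middle of the fixed blue cradle, level with its two ledges (45 mm above the desk); x points from the open front to the back wall, z up. Between the ledges (each 31 mm wide) is a slot 42 mm wide, open to the front, top and desk; the blade passes, the medal does not. Ledges run from x=-38 to +52 mm, where a 57 mm high back wall stands; 5 mm lips stand at y=+-52 mm
- orange_cradle_seat (a point): the same point of the orange cradle, which is alike in all but its colour; not to be used
Not all that is in view belongs to the job. What is meant by the lifter is not purple or turquoise, and is the larger of those in its own colour.

How it is judged:
By the outcome, as a careful person would: the job done as asked, in the order asked, and still so for the second after the job is handed in, with the robot touching nothing.
It also fails if it takes over 51 s, if anything falls off the work surface, if the arm or the gripper's body presses on something with over 40 N, if the wrist force passes 120 N, or if a joint passes its speed limit or range.

### The arm

A 6-joint arm with a two-finger parallel gripper is mounted at the origin on a cart in front of the work surface, level with it; the furniture and walls round the work are solid. World frame = base frame: x ahead of the robot, y to its left, z up, the work surface at z = 0. Lengths are in m, angles in rad, forces in N, time in s.
With the tool pointing down it reaches from about 0.3 to 0.775 m from the base axis. Payload 14.6 kg.
Tool frame: the origin (TCP) lies at the very end of the fingers, on their centre line; the grasp point (between the pads) lies 19 mm behind it; z points along the fingers, y is the line along which they close (so a half turn about z gives the same grasp; the last joint's range is limited). The gripper opens to 94 mm and grips with 3 to 60 N. Pads are 16 mm wide; open, the fingers measure 119 mm over their backs; the gripper's body (75 mm by 177 mm) begins 78 mm behind the grasp point.
Start: joints at [-1.242, 0.3, 1.521, -0, 1.321, -0.067], TCP at [0.212, -0.507, 0.205] pointing down, gripper open.
Joint ranges: [-3.03, 3.03], [-0.79, 2.21], [0.23, 2.52], [-1.04, 4.18], [0, 3.07], [-2.55, 2.55]. Speed limits (rad/s): [2.22, 2.22, 2.57, 3.14, 3.14, 3.14].

### API

Orientations are given as a unit quaternion [w, x, y, z].
In Python, from station import bot gives the robot as it stands.
- The arm moves only by the tool servo_tool, never from a script. Its arguments are lists of equal length, an entry for each row: "claw": the opening, from 0 (shut) to 1 (fully open); "offset": the shift along the tool's x, y, z in m, a list of three; "turn": the turn about the tool's z in degrees. In form: {"claw": [claw, ...], "offset": [[x, y, z], ...], "turn": [turn, ...]}. A call has 1 to 8 rows; each row is the pose to reach, as a shift and turn from the pose commanded when the call began, along the tool's axes at that moment; what a row does not reach only later rows make up. A row lasts 1/12 s, in which the tool goes at most 41.7 mm and 7.16 degrees, less where a joint would pass 70% of its speed; a pose out of reach is approached as far as the arm can. A call with a gripper value outside its range is refused whole. The fingers move at their own pace and stop on an object; the grip force is fixed at half the most. Time passes only in rows, so rows that repeat a pose let the fingers close. It gives the time, the measured TCP pose, the force, the opening and the grip force at its end, in the units of the state.
- bot.state(): the state, without advancing time (a new reading comes with each control period).
- bot.snapshot(name): name is "scene" or "top"; returns the picture (480x640x3 uint8, red, green, blue); there is no depth.
- bot.camera_params(name): a dict with "fx", "fy", "cx", "cy" (pixels), "k1" (the pictures are not rectified: a ray, as slopes to the right and down, at radius r is drawn at 1 + k1 r^2 times it, then the intrinsics apply), "xyz" and "orientation" of the camera in the world. Camera axes: x right, y down, z forward; pixel columns grow to the right and rows downward; lengths in m; the calibration is good to about 2 mm. A picture is of the moment at which its call begins. camera_params takes no time and is no camera call.
- bot.sign_off(): hands the job in; it is judged then, once.
The state is a dict: "time": time; "joint_positions": joint angles; "joint_vel": joint speeds; "joint_torque": joint torques, N m; "position": TCP position; "eef_rot": TCP orientation; "ft_force": force on the tool from outside, world axes, zero at the start; "wrist_torque": the same for the moment, N m; "opening": finger opening in m; "grip_force": force on a finger pad.
Only numpy, scipy, OpenCV 4.12 (cv2) and the standard library are available. Lean on these libraries where they do the work, as an engineer would, in place of code of your own. Each camera call takes 0.05 s, during which the arm holds its last target. There are 200 camera calls.

## Working session

There is one attempt and no reset: what is moved stays moved. The work goes in short steps, Python scripts to look and compute and a tool call to move; the robot and the scene stay as the last step left them, time stands still between calls to the robot, and variables do not carry over. Pictures are saved under pics/ and viewed, at most 10 in all, crops included, and the job is handed in when it is done.

Besides the shell and the picture viewer there is one more tool, called after "Request:" as name(argument=value, ...), one argument or row to a line, values as JSON. servo_tool: Moves the arm, as the interface text tells. Its arguments: {"type":"object","properties":{"claw":{"type":"array"},"offset":{"type":"array"},"turn":{"type":"array"}},"required":["claw","offset","turn"]}

```bash
mkdir -p pics; ls
python3 - <<'E'
from station import bot
import cv2
for n in("scene","top"):
    cv2.imwrite(f"pics/{n}0.png",bot.snapshot(n)[:,:,::-1]); print(n,bot.camera_params(n))
s=bot.state();print(s)
E
```

```text
pics
scene {'fx': 514.1334576516434, 'fy': 514.1334576516434, 'cx': 320.31102886963305, 'cy': 245.3069059625514, 'k1': 0.0021550473525051876, 'xyz': array([0.15115008, 0.56074227, 0.89239155]), 'orientation': array([ 0.10451438, -0.2646496 ,  0.90147979, -0.32614648])}
top {'fx': 506.64876899009295, 'fy': 506.64876899009295, 'cx': 318.63182981382164, 'cy': 234.32781748600846, 'k1': -0.08776261320091376, 'xyz': array([ 0.43935727, -0.01243621,  0.92469546]), 'orientation': array([ 0.05846041, -0.69979766,  0.71052567, -0.04493208])}
{'time': 0.1, 'joint_positions': array([-1.24158398e+00,  3.00395041e-01,  1.52153005e+00,  1.94813114e-05,
        1.32067920e+00, -6.65796591e-02]), 'joint_vel': array([ 0.00070765, -0.00194111, -0.00247514, -0.00084605, -0.00098846,
       -0.00045924]), 'joint_torque': array([ 1.15002887e-03, -5.32647693e+01, -3.53285801e+01,  7.09827337e-02,
        2.34903902e-02, -7.09824076e-05]), 'position': array([ 0.21198285, -0.50725275,  0.20494963]), 'eef_rot': array([-5.02699119e-04,  9.80482757e-01,  1.96604442e-01, -5.68763981e-05]), 'ft_force': array([-0.06353072,  0.4692534 , -0.33679977]), 'wrist_torque': array([ 0.00704803, -0.0376402 ,  0.03489852]), 'grip_force': 0.0, 'opening': 0.09402749852110923}
```

View pics/scene0.png

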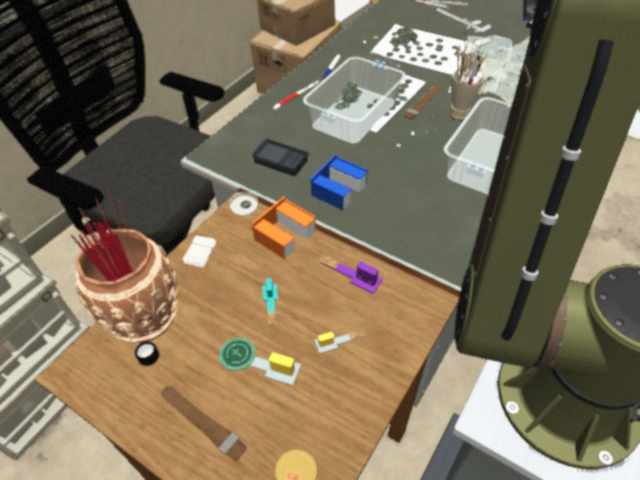

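View pics/top0.png

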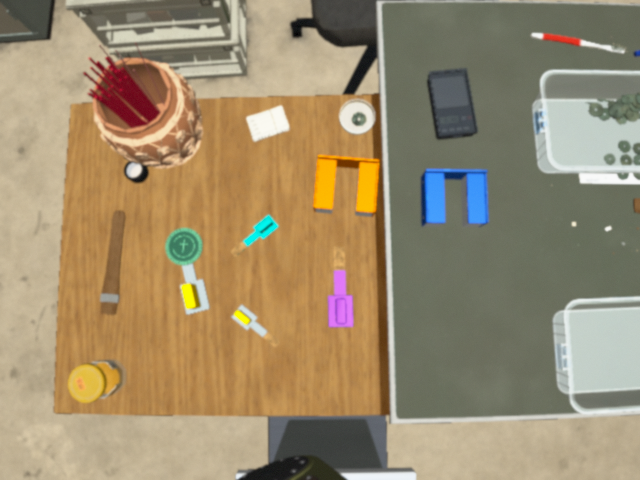

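The first two views show these things that could be taken for the lifter (top-view pixels):
- large yellow-handled lifter (190,296), with the green medal at (184,246)
- small yellow one (243,317)
- purple one (340,298)
- turquoise one (262,230)

By the description I choose the large yellow one. The blue cradle is at (455,197) with its open front toward the bottom of the picture. The orange cradle is at (347,185).

```bash
cat > h.py <<'E'
import numpy as np, cv2
from scipy.spatial.transform import Rotation as R
from scipy.optimize import least_squares
from station import bot
P={n:bot.camera_params(n) for n in("scene","top")}
def rot(q): return R.from_quat(np.r_[q[1:],q[0]])
def proj(n,X):
    p=P[n]; c=rot(p["orientation"]).inv().apply(np.atleast_2d(X)-p["xyz"]); s=c[:,:2]/c[:,2:]
    s=s*(1+p["k1"]*(s**2).sum(1,keepdims=True)); return s*[p["fx"],p["fy"]]+[p["cx"],p["cy"]]
def tri(a,b):
    f=lambda X: np.r_[proj("scene",X)[0]-a,proj("top",X)[0]-b]
    r=least_squares(f,[.5,0,0.03]); return r.x,np.abs(r.fun).max()
def onz(n,uv,z):
    return np.r_[least_squares(lambda X:proj(n,np.r_[X,z])[0]-uv,[.5,0]).x,z]
E
python3 - <<'E'
import cv2,numpy as np
out=[]
for f,x,y,w in(("top",150,225,100),("scene",215,325,100),("top",410,155,100),("scene",290,145,100)):
    im=cv2.imread(f"pics/{f}0.png")[y:y+75,x:x+w]
    o=cv2.resize(im,None,fx=4,fy=4,interpolation=cv2.INTER_CUBIC)
    for k in range(0,100,10):
        cv2.putText(o,str(x+k),(4*k,8),0,.3,(0,0,255),1); cv2.line(o,(4*k,10),(4*k,14),(0,0,255))
        if k<75: cv2.putText(o,str(y+k),(0,4*k+12),0,.3,(0,0,255),1)
    out.append(o)
cv2.imwrite("pics/c1.png",np.vstack([np.hstack(out[:2]),np.hstack(out[2:])]))
E
```

```text
(no output)
```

View pics/c1.png

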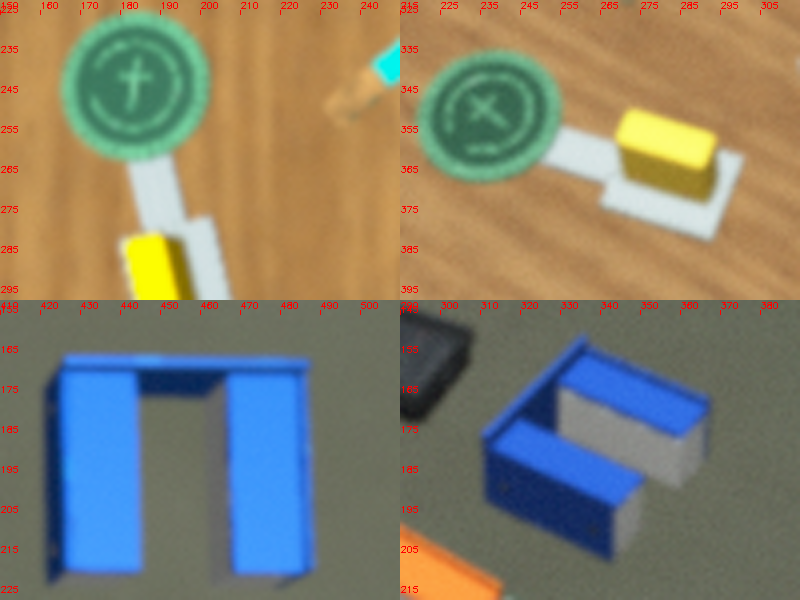

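```bash
cat > m.py <<'E'
from h import *
I={n:cv2.imread(f"pics/{n}0.png") for n in P}
def seg(n,lo,hi,box):
    h=cv2.cvtColor(I[n],cv2.COLOR_BGR2HSV); m=cv2.inRange(h,lo,hi); k=np.zeros_like(m); x,y,X,Y=box; k[y:Y,x:X]=m[y:Y,x:X]
    c=max(cv2.findContours(k,0,1)[0],key=cv2.contourArea); return c
mb={"top":(160,222,206,268),"scene":(215,333,258,372)}; hb={"top":(175,275,205,315),"scene":(265,348,300,380)}
M={};H={}
for n in P:
    c=seg(n,(65,60,40),(90,255,255),mb[n]); M[n]=cv2.fitEllipse(c); 
    c=seg(n,(24,120,195),(34,255,255),hb[n]); H[n]=cv2.minAreaRect(c); print(n,M[n],H[n],cv2.boxPoints(H[n]).round(1).tolist())
print("medal",tri(M["scene"][0],M["top"][0])); print("handle top",tri(H["scene"][0],H["top"][0]))
mm=np.array([[-38,21,0],[-38,-21,0],[52,21,0],[52,-21,0]])/1e3
T=np.array([[444.9,222.1],[467.9,223.1],[444.1,172.9],[466.6,172.9]]);S=np.array([[350.4,189.6],[359.6,178.4],[320.1,174.1],[329.1,165.9]])
for a,b in zip(S,T): print(tri(a,b))
pts=lambda v: R.from_euler("z",v[3]).apply(mm)+v[:3]
r=least_squares(lambda v:np.r_[proj("scene",pts(v))-S,proj("top",pts(v))-T].ravel(),[.5,-.25,.04,0],loss="soft_l1")
print("cradle",r.x,r.fun.reshape(-1,2).round(1).tolist())
E
python3 m.py
```

```text
scene ((236.92002868652344, 353.7987365722656), (29.626249313354492, 34.664527893066406), 68.22531127929688) ((280.87030029296875, 359.421630859375), (24.11504364013672, 9.998920440673828), 17.10272979736328) [[267.8999938964844, 360.70001220703125], [270.79998779296875, 351.1000061035156], [293.8999938964844, 358.20001220703125], [290.8999938964844, 367.70001220703125]]
top ((183.58047485351562, 246.26707458496094), (34.53076171875, 35.4947395324707), 34.019569396972656) ((187.95297241210938, 295.7882385253906), (25.597793579101562, 10.629592895507812), 77.47119140625) [[180.0, 284.3999938964844], [190.39999389648438, 282.1000061035156], [195.89999389648438, 307.1000061035156], [185.5, 309.3999938964844]]
medal (array([0.55769278, 0.25563647, 0.00190513]), np.float64(0.22955346494171636))
handle top (array([0.46494873, 0.23455649, 0.0408133 ]), np.float64(0.2005909918794373))
(array([ 0.58948391, -0.22171191,  0.03400382]), np.float64(0.3335507159039821))
(array([ 0.58619443, -0.26078071,  0.04125776]), np.float64(0.6709348596722293))
(array([ 0.67817064, -0.22391095,  0.03946831]), np.float64(0.08506933447938536))
(array([ 0.67908268, -0.26638183,  0.03396284]), np.float64(0.06085348909419963))
cradle [ 0.62623521 -0.24297259  0.03714193 -0.0347939 ] [[0.3, -0.6], [0.5, 0.7], [-0.2, 0.6], [0.5, -0.6], [-0.3, -0.2], [0.1, -0.8], [-0.4, -0.1], [0.2, 0.4]]
```

```bash
cat >> m.py <<'E'
print("----")
for n in P:
    print(n,"medal",onz(n,M[n][0],.010),"handle",onz(n,H[n][0],.048))
    b=cv2.boxPoints(H[n]); q=[onz(n,p,.048)[:2] for p in b]; e=[(q[(i+1)%4]-q[i]) for i in range(4)]
    print([(round(np.hypot(*x)*1e3,1),round(np.degrees(np.arctan2(x[1],x[0])),1)) for x in e])
    W=T if n=="top" else S
    r=least_squares(lambda v:(proj(n,pts([v[0],v[1],.045,v[2]]))-W).ravel(),[.6,-.24,0]); print("cradle",r.x,r.fun.round(1))
E
python3 m.py | sed '1,/----/d'
```

```text
scene medal [0.55443694 0.25856113 0.01      ] handle [0.46264639 0.23745061 0.048     ]
[(np.float64(19.6), np.float64(-69.1)), (np.float64(45.2), np.float64(-165.9)), (np.float64(19.4), np.float64(109.2)), (np.float64(44.6), np.float64(14.4))]
cradle [ 0.62248021 -0.23536041 -0.0362966 ] [ 0.1 -0.5  0.4  0.7 -0.6  0.5  0.1 -0.8]
top medal [0.55627939 0.25307546 0.01      ] handle [0.46443945 0.23238114 0.048     ]
[(np.float64(18.8), np.float64(-78.2)), (np.float64(44.7), np.float64(-166.3)), (np.float64(18.6), np.float64(101.9)), (np.float64(44.7), np.float64(13.9))]
cradle [ 0.62416074 -0.24108082 -0.03578815] [-0.3  0.2  0.3 -0.4 -0.4 -0.2  0.4  0.4]
```

```bash
cat > go.py <<'E'
import sys; from h import *
# usage: go.py x y z yaw_deg  -> tool offset (m) and turn (deg) from the present pose
t=np.array(sys.argv[1:4],float); s=bot.state(); r=rot(s["eef_rot"]); X=r.apply([1,0,0]); yaw=np.degrees(np.arctan2(X[1],X[0]))
print("t",round(s["time"],2),"pos",s["position"].round(4),"yaw",yaw.round(2),"F",s["ft_force"].round(1),"open",round(s["opening"],4),"grip",round(s["grip_force"],1))
print("offset",r.inv().apply(t-s["position"]).round(4),"turn",round(yaw-float(sys.argv[4]),2), "tilt z",r.apply([0,0,1]).round(4))
E
python3 go.py .4635 .235 .2 14.1
```

```text
t 0.1 pos [ 0.212  -0.5073  0.2049] yaw 22.68 F [-0.1  0.5 -0.3] open 0.094 grip 0.0
offset [ 0.5182 -0.5879  0.0056] turn 8.58 tilt z [-3.e-04  1.e-03 -1.e+00]
```

Request:
servo_tool(
  claw=[1,1,1,1,1,1,1,1],
  offset=[
    [0.015,-0.017,0],
    [0.04,-0.045,0],
    [0.065,-0.073,0],
    [0.09,-0.102,0],
    [0.115,-0.13,0],
    [0.14,-0.158,0],
    [0.165,-0.187,0],
    [0.19,-0.215,0],
  ],
  turn=[0,0,1,2,3,5,7,8.6],
)

```text
time: 0.77
position: [0.3044, -0.234, 0.2053]
eef_rot: [-0.0, 0.993, 0.121, -0.0]
ft_force: [0.3, 0.1, 0.0]
opening: 0.094
grip_force: 0.0
```

```bash
python3 go.py .4635 .235 .2 14.1
```

```text
t 0.77 pos [ 0.3044 -0.234   0.2053] yaw 13.95 F [0.3 0.1 0. ] open 0.094 grip 0.0
offset [ 0.2675 -0.4168  0.0054] turn -0.15 tilt z [-1.e-04  1.e-04 -1.e+00]
```

Request:
servo_tool(
  claw=[1,1,1,1,0.6,0.5,0.5,0.5],
  offset=[
    [0.02,-0.031,0],
    [0.04,-0.062,0],
    [0.06,-0.094,0],
    [0.08,-0.125,0],
    [0.1,-0.156,0],
    [0.12,-0.187,0],
    [0.14,-0.218,0],
    [0.16,-0.25,0],
  ],
  turn=[0,0,0,0,0,0,0,0],
)

```text
time: 1.43
position: [0.3989, 0.0475, 0.2055]
eef_rot: [0.0, 0.992, 0.123, 0.0]
ft_force: [-0.0, -0.1, -0.2]
opening: 0.0706
grip_force: 0.0
```

```bash
python3 go.py .4635 .235 .15 14.1
```

```text
t 1.43 pos [0.3989 0.0475 0.2055] yaw 14.08 F [-0.  -0.1 -0.2] open 0.0706 grip 0.0
offset [ 0.1083 -0.1662  0.0555] turn -0.02 tilt z [ 2.e-04 -1.e-04 -1.e+00]
```

Request:
servo_tool(
  claw=[0.5,0.5,0.5,0.5,0.5,0.5,0.5,0.5],
  offset=[
    [0.022,-0.033,0.01],
    [0.043,-0.066,0.025],
    [0.065,-0.1,0.04],
    [0.087,-0.133,0.055],
    [0.106,-0.163,0.07],
    [0.108,-0.166,0.09],
    [0.108,-0.166,0.115],
    [0.108,-0.166,0.115],
  ],
  turn=[0,0,0,0,0,0,0,0],
)

```text
time: 2.1
position: [0.4609, 0.2325, 0.086]
eef_rot: [0.001, 0.992, 0.123, -0.004]
ft_force: [-0.1, -0.9, -1.8]
opening: 0.0467
grip_force: 0.0
```

```bash
cat > shot.py <<'E'
import sys; from h import *
# usage: shot.py tag ; side-by-side crops round the TCP, crosses: TCP(red), grasp point(magenta)
s=bot.state(); p=s["position"]; out=[]
for n in("top","scene"):
    im=bot.snapshot(n)[:,:,::-1].copy(); cv2.imwrite(f"pics/{n}_{sys.argv[1]}.png",im)
    u=proj(n,p)[0]; x,y=int(np.clip(u[0]-50,0,540)),int(np.clip(u[1]-75,0,330))
    o=cv2.resize(im[y:y+150,x:x+100],None,fx=4,fy=4,interpolation=cv2.INTER_CUBIC)
    for k in range(0,150,10):
        if k<100: cv2.putText(o,str(x+k),(4*k,8),0,.3,(0,0,255),1)
        cv2.putText(o,str(y+k),(0,4*k+12),0,.3,(0,0,255),1)
    w=(u-[x,y]+.375)*4; cv2.drawMarker(o,(int(w[0]),int(w[1])),(0,0,255),0,10,1)
    out.append(o); print(n,"tcp px",u.round(1))
cv2.imwrite(f"pics/s_{sys.argv[1]}.png",np.hstack(out)); print(p,s["opening"])
E
python3 shot.py a; python3 go.py .4635 .235 .015 14.1
```

```text
top tcp px [181.6 297.3]
scene tcp px [281.7 347.5]
[0.46094528 0.2325276  0.08596228] 0.04673558959581074
t 2.2 pos [0.4629 0.2326 0.0904] yaw 14.07 F [-0.3 -0.   0.4] open 0.0474 grip 0.0
offset [ 0.0012 -0.0022  0.0754] turn -0.03 tilt z [-1.5e-03 -6.0e-04 -1.0e+00]
```

View pics/s_a.png

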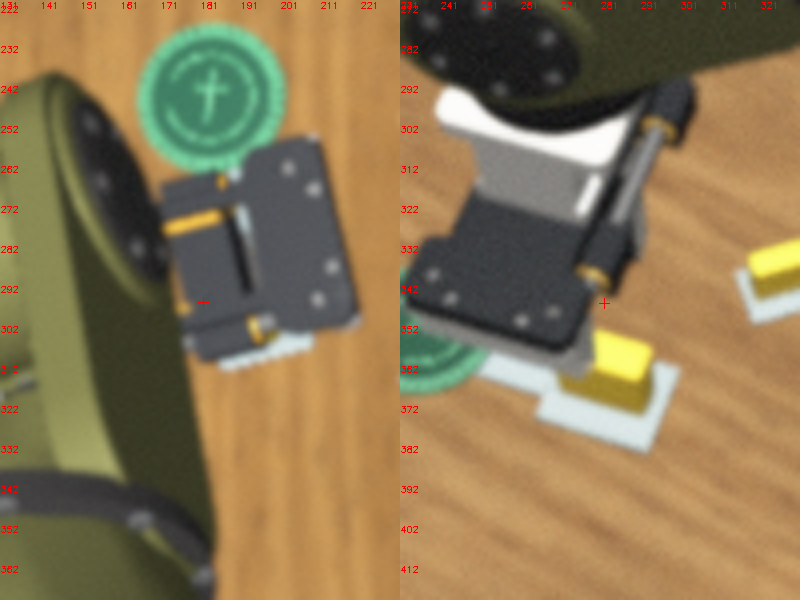

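The crop confirms the choice: the big yellow lifter is under the gripper with the medal ahead of it at top (181,246). The small yellow one is well away, at scene (325,337). Next I descend.

Request:
servo_tool(
  claw=[0.5,0.5,0.5,0.45,0.4,0.35,0.32,0.3],
  offset=[
    [0.001,-0.002,0.015],
    [0.001,-0.002,0.03],
    [0.001,-0.002,0.045],
    [0.001,-0.002,0.058],
    [0.001,-0.002,0.068],
    [0.001,-0.002,0.075],
    [0.001,-0.002,0.075],
    [0.001,-0.002,0.075],
  ],
  turn=[0,0,0,0,0,0,0,0],
)

```text
time: 2.87
position: [0.4641, 0.2351, 0.0162]
eef_rot: [-0.0, 0.992, 0.122, 0.0]
ft_force: [0.9, -0.0, 1.6]
opening: 0.0287
grip_force: 0.0
```

```bash
python3 go.py .4635 .235 .015 14.1
```

```text
t 2.87 pos [0.4641 0.2351 0.0162] yaw 14.07 F [ 0.9 -0.   1.6] open 0.0287 grip 0.0
offset [-0.0006 -0.0001  0.0012] turn -0.03 tilt z [ 6.e-04  3.e-04 -1.e+00]
```

Request:
servo_tool(
  claw=[0.28,0.265,0.255,0.245,0.235,0.225,0.22,0.215],
  offset=[
    [0,0,0.001],
    [0,0,0.001],
    [0,0,0.001],
    [0,0,0.001],
    [0,0,0.001],
    [0,0,0.001],
    [0,0,0.001],
    [0,0,0.001],
  ],
  turn=[0,0,0,0,0,0,0,0],
)

```text
time: 3.53
position: [0.4637, 0.2351, 0.0145]
eef_rot: [-0.0, 0.992, 0.123, -0.0]
ft_force: [0.3, 0.4, -0.0]
opening: 0.0205
grip_force: 0.0
```

Request:
servo_tool(
  claw=[0.21,0.205,0.2,0.195,0.19,0.18,0.1,0],
  offset=[
    [0,0,0],
    [0,0,0],
    [0,0,0],
    [0,0,0],
    [0,0,0],
    [0,0,0],
    [0,0,0],
    [0,0,0],
  ],
  turn=[0,0,0,0,0,0,0,0],
)

```text
time: 4.2
position: [0.4637, 0.235, 0.0144]
eef_rot: [0.0, 0.992, 0.123, -0.0]
ft_force: [-0.4, -1.2, 0.3]
opening: 0.0181
grip_force: 30.0
```

```bash
python3 go.py .4635 .235 .115 14.1
python3 - <<'E'
from h import *
for n in P:cv2.imwrite(f"pics/{n}_g.png",bot.snapshot(n)[:,:,::-1])
E
```

```text
t 4.2 pos [0.4637 0.235  0.0144] yaw 14.08 F [-0.4 -1.2  0.3] open 0.0181 grip 30.0
offset [-2.000e-04 -1.000e-04 -1.006e-01] turn -0.02 tilt z [-1.e-04 -1.e-04 -1.e+00]
```

Request:
servo_tool(
  claw=[0,0,0,0,0,0,0,0],
  offset=[
    [0,0,-0.003],
    [0,0,-0.008],
    [0,0,-0.015],
    [0,0,-0.024],
    [0,0,-0.034],
    [0,0,-0.044],
    [0,0,-0.054],
    [0,0,-0.064],
  ],
  turn=[0,0,0,0,0,0,0,0],
)

```text
time: 4.97
position: [0.4638, 0.2351, 0.0798]
eef_rot: [-0.0, 0.992, 0.123, 0.0]
ft_force: [0.0, 0.1, -2.2]
opening: 0.018
grip_force: 30.0
```

Request:
servo_tool(
  claw=[0,0,0,0,0,0,0,0],
  offset=[
    [0,0,-0.009],
    [0,0,-0.017],
    [0,0,-0.024],
    [0,0,-0.029],
    [0,0,-0.033],
    [0,0,-0.035],
    [0,0,-0.036],
    [0,0,-0.036],
  ],
  turn=[0,0,0,0,0,0,0,0],
)

```text
time: 5.63
position: [0.4636, 0.235, 0.1144]
eef_rot: [0.0, 0.992, 0.123, -0.0]
ft_force: [-0.3, 0.2, -2.6]
opening: 0.0181
grip_force: 30.0
```

```bash
cat > med.py <<'E'
import sys; from h import *
# medal ellipse centre in saved pictures pics/{top,scene}_TAG.png, and its world place, tool-relative when a snapshot is live
def medal(n,tag,z):
    im=cv2.imread(f"pics/{n}{tag}.png"); h=cv2.cvtColor(im,cv2.COLOR_BGR2HSV); m=cv2.inRange(h,(65,60,40),(90,255,255))
    m[:,390:][:40]=0; m[:150,520:]=0
    cs=[c for c in cv2.findContours(m,0,1)[0] if len(c)>5]
    c=max(cs,key=cv2.contourArea); e=cv2.fitEllipse(cv2.convexHull(c)); return e,onz(n,e[0],z)
if __name__=="__main__":
    tag,z=sys.argv[1],float(sys.argv[2])
    if len(sys.argv)>3:
        for n in P: cv2.imwrite(f"pics/{n}{tag}.png",bot.snapshot(n)[:,:,::-1])
    E={n:medal(n,tag,z) for n in P}
    for n in P: print(n,[np.round(x,1) for x in E[n][0]],E[n][1].round(4))
    print("tri",tri(E["scene"][0][0],E["top"][0][0]))
    s=bot.state(); print("rel",rot(s["eef_rot"]).inv().apply(np.mean([E[n][1] for n in P],0)-s["position"]).round(4))
E
python3 med.py 0 .01; python3 med.py _g .01; python3 med.py _l .11 1; python3 go.py .4637 .235 .115 14.1
```

```text
scene [array([237. , 353.8]), array([30.3, 35.3]), np.float64(68.0)] [0.5544 0.2584 0.01  ]
top [array([183.6, 246.2]), array([35.2, 36.2]), np.float64(27.7)] [0.5563 0.2531 0.01  ]
tri (array([0.55767994, 0.2555862 , 0.00205722]), np.float64(0.19860127089094703))
rel [0.0941 0.0022 0.1043]
scene [array([235.7, 353.2]), array([27.9, 34.8]), np.float64(48.6)] [0.5572 0.2588 0.01  ]
top [array([183.5, 246.2]), array([35. , 36.3]), np.float64(29.1)] [0.5564 0.2532 0.01  ]
tri (array([0.55864896, 0.25594475, 0.00332375]), np.float64(0.8353036535526144))
rel [0.0955 0.0023 0.1043]
scene [array([228.2, 326.1]), array([30.6, 37.2]), np.float64(57.4)] [0.556  0.2588 0.11  ]
top [array([166. , 239.3]), array([39. , 42.2]), np.float64(43.8)] [0.5556 0.2538 0.11  ]
tri (array([0.55746837, 0.25624549, 0.1044885 ]), np.float64(0.7815435607281529))
rel [0.0947 0.0017 0.0041]
t 5.73 pos [0.4636 0.235  0.1141] yaw 14.08 F [ 0.   0.3 -3. ] open 0.0176 grip 30.0
offset [ 0.0001  0.     -0.0009] turn -0.02 tilt z [-5.e-04 -2.e-04 -1.e+00]
```

```bash
python3 go.py .5295 -.2326 .115 -2.05
```

```text
t 5.73 pos [0.4636 0.235  0.1141] yaw 14.08 F [ 0.   0.3 -3. ] open 0.0176 grip 30.0
offset [-0.0498  0.4696 -0.0008] turn 16.13 tilt z [-5.e-04 -2.e-04 -1.e+00]
```

Request:
servo_tool(
  claw=[0,0,0,0,0,0,0,0],
  offset=[
    [0,0.003,0],
    [-0.001,0.009,0],
    [-0.002,0.018,0],
    [-0.003,0.03,0],
    [-0.005,0.045,0],
    [-0.007,0.062,0],
    [-0.009,0.081,0],
    [-0.011,0.1,0],
  ],
  turn=[0,0,0,0,0,0.2,0.6,1.2],
)

```text
time: 6.4
position: [0.4774, 0.1335, 0.1145]
eef_rot: [0.0, 0.994, 0.112, 0.0]
ft_force: [0.5, 0.6, -2.9]
opening: 0.0176
grip_force: 30.0
```

Request:
servo_tool(
  claw=[0,0,0,0,0,0,0,0],
  offset=[
    [-0.002,0.019,0],
    [-0.004,0.038,0],
    [-0.006,0.057,0],
    [-0.008,0.076,0],
    [-0.01,0.095,0],
    [-0.012,0.114,0],
    [-0.014,0.133,0],
    [-0.016,0.152,0],
  ],
  turn=[0.8,1.6,2.4,3.2,4,4.8,5.6,6.4],
)

```text
time: 7.07
position: [0.4954, -0.0184, 0.1145]
eef_rot: [0.0, 0.998, 0.056, 0.0]
ft_force: [0.0, -0.9, -2.4]
opening: 0.0181
grip_force: 30.0
```

```bash
python3 go.py .5295 -.2326 .115 -2.05
```

```text
t 7.07 pos [ 0.4954 -0.0184  0.1145] yaw 6.4 F [ 0.  -0.9 -2.4] open 0.0181 grip 30.0
offset [ 0.01    0.2167 -0.0004] turn 8.45 tilt z [ 1.e-04 -1.e-04 -1.e+00]
```

Request:
servo_tool(
  claw=[0,0,0,0,0,0,0,0],
  offset=[
    [0.001,0.019,0],
    [0.002,0.038,0],
    [0.003,0.057,0],
    [0.004,0.076,0],
    [0.005,0.095,0],
    [0.006,0.114,0],
    [0.007,0.133,0],
    [0.008,0.152,0],
  ],
  turn=[0.8,1.6,2.4,3.2,4,4.8,5.6,6.4],
)

```text
time: 7.73
position: [0.5202, -0.1685, 0.1144]
eef_rot: [0.0, 1.0, -0.0, -0.0]
ft_force: [-0.7, 1.0, -2.0]
opening: 0.0178
grip_force: 30.0
```

```bash
python3 go.py .5295 -.2326 .115 -2.05
```

```text
t 7.73 pos [ 0.5202 -0.1685  0.1144] yaw -0.0 F [-0.7  1.  -2. ] open 0.0178 grip 30.0
offset [ 0.0093  0.0641 -0.0005] turn 2.05 tilt z [-1.e-04 -1.e-04 -1.e+00]
```

Request:
servo_tool(
  claw=[0,0,0,0,0,0,0,0],
  offset=[
    [0.002,0.017,0],
    [0.004,0.031,0],
    [0.006,0.043,0],
    [0.007,0.052,0],
    [0.008,0.058,0],
    [0.009,0.062,0],
    [0.009,0.064,0],
    [0.009,0.064,0],
  ],
  turn=[0.5,1,1.4,1.7,1.9,2,2,2],
)

```text
time: 8.4
position: [0.5298, -0.2304, 0.1144]
eef_rot: [-0.0, 1.0, -0.017, -0.0]
ft_force: [0.4, -0.7, -3.3]
opening: 0.0177
grip_force: 30.0
```

```bash
python3 med.py _c .11 1;python3 go.py .5295 -.2326 .115 -2.05
python3 - <<'E'
from h import *
out=[]
for n,x,y in(("top",400,120),("scene",260,90)):
    im=cv2.imread(f"pics/{n}_c.png")[y:y+150,x:x+100]; o=cv2.resize(im,None,fx=4,fy=4,interpolation=cv2.INTER_CUBIC)
    for k in range(0,150,10):
        if k<100: cv2.putText(o,str(x+k),(4*k,8),0,.3,(0,0,255),1)
        cv2.putText(o,str(y+k),(0,4*k+12),0,.3,(0,0,255),1)
    out.append(o)
cv2.imwrite("pics/cc.png",np.hstack(out))
E
```

```text
scene [array([341. , 158.4]), array([20. , 29.3]), np.float64(92.3)] [ 0.623  -0.2296  0.11  ]
top [array([461.7, 192.3]), array([39.4, 41.2]), np.float64(8.0)] [ 0.6257 -0.2345  0.11  ]
tri (array([ 0.62716333, -0.23637422,  0.1032692 ]), np.float64(0.054660258221588265))
rel [ 0.0945 -0.0011  0.0044]
t 8.5 pos [ 0.5299 -0.23    0.1145] yaw -1.89 F [ 0.3 -1.2 -2.4] open 0.0181 grip 30.0
offset [-0.0003  0.0026 -0.0005] turn 0.16 tilt z [-1.e-04  1.e-04 -1.e+00]
```

View pics/cc.png

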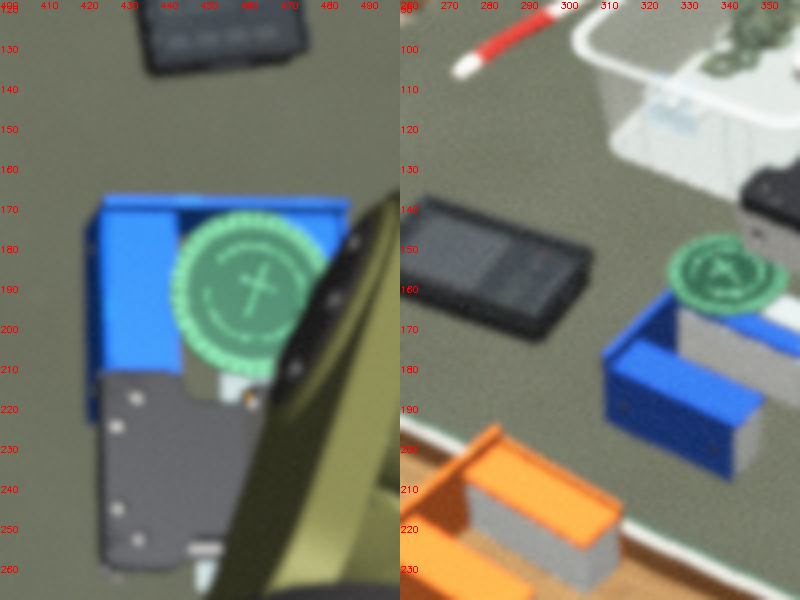

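Request:
servo_tool(
  claw=[0,0,0,0,0,0,0,0],
  offset=[
    [0,0.001,0],
    [0,0.003,0.002],
    [0,0.004,0.006],
    [0,0.004,0.013],
    [0,0.004,0.021],
    [0,0.004,0.029],
    [0,0.004,0.036],
    [0,0.004,0.04],
  ],
  turn=[0,0.1,0.2,0.2,0.2,0.2,0.2,0.2],
)

```text
time: 9.17
position: [0.5292, -0.2342, 0.0729]
eef_rot: [-0.0, 1.0, -0.018, -0.001]
ft_force: [0.4, 0.3, -2.2]
opening: 0.018
grip_force: 30.0
```

Request:
servo_tool(
  claw=[0,0,0,0,0,0,0,0],
  offset=[
    [0,0,0.002],
    [0,0,0.004],
    [0,0,0.006],
    [0,0,0.008],
    [0,0,0.009],
    [0,0,0.01],
    [0,0,0.01],
    [0,0,0.01],
  ],
  turn=[0,0,0,0,0,0,0,0],
)

```text
time: 9.83
position: [0.5297, -0.2345, 0.0645]
eef_rot: [0.0, 1.0, -0.019, 0.0]
ft_force: [0.2, -0.0, -3.6]
opening: 0.0178
grip_force: 30.0
```

```bash
python3 go.py .5295 -.234 .0435 -2.05;  python3 med.py _d .06 1
python3 - <<'E'
from h import *
out=[]
for n,x,y in(("top",400,120),("scene",280,110)):
    im=cv2.imread(f"pics/{n}_d.png")[y:y+110,x:x+100]; o=cv2.resize(im,None,fx=4,fy=4,interpolation=cv2.INTER_CUBIC)
    for k in range(0,110,10):
        if k<100: cv2.putText(o,str(x+k),(4*k,8),0,.3,(0,0,255),1)
        cv2.putText(o,str(y+k),(0,4*k+12),0,.3,(0,0,255),1)
    # predicted rim of the medal if centred over the seat (camera-specific seat), at this height
    c={"top":(.6242,-.2411),"scene":(.6225,-.2354)}[n]; t=np.linspace(0,6.28,60)
    q=(proj(n,np.c_[c[0]+.035*np.cos(t),c[1]+.035*np.sin(t),0*t+.06])-[x,y]+.375)*4
    cv2.polylines(o,[q.astype(np.int32)],False,(0,0,255),1); out.append(o)
cv2.imwrite("pics/dd.png",np.hstack(out))
E
```

```text
t 9.83 pos [ 0.5297 -0.2345  0.0645] yaw -2.12 F [ 0.2 -0.  -3.6] open 0.0178 grip 30.0
offset [-0.0002 -0.0005  0.021 ] turn -0.07 tilt z [ 1.e-04 -1.e-04 -1.e+00]
scene [array([341.4, 173.8]), array([18.3, 27.6]), np.float64(96.9)] [ 0.623 -0.233  0.06 ]
top [array([457.8, 199.2]), array([37.2, 40.2]), np.float64(177.2)] [ 0.6249 -0.2405  0.06  ]
tri (array([ 0.62754088, -0.24287706,  0.05009714]), np.float64(0.4661603870335398))
rel [ 0.0942 -0.0013  0.0046]
```

View pics/dd.png

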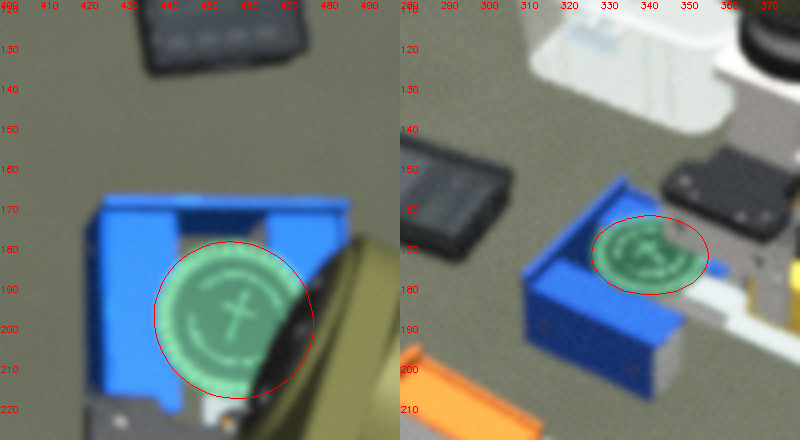

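The medal's rim lies within about 1 px of the predicted centred rim in both views: centre at top (457,200), scene (342,174). Next I lower it.

Request:
servo_tool(
  claw=[0,0,0,0,0,0,0,0],
  offset=[
    [0,0,0.002],
    [0,0,0.004],
    [0,0,0.006],
    [0,0,0.008],
    [0,0,0.0095],
    [0,0,0.011],
    [0,0,0.0125],
    [0,0,0.014],
  ],
  turn=[0,0,0,0,0,0,0,0],
)

```text
time: 10.6
position: [0.5298, -0.2345, 0.0504]
eef_rot: [0.0, 1.0, -0.019, 0.0]
ft_force: [-0.2, 0.9, -2.0]
opening: 0.0181
grip_force: 30.0
```

Request:
servo_tool(
  claw=[0,0,0,0,0,0,0,0],
  offset=[
    [0,0,0.0015],
    [0,0,0.003],
    [0,0,0.005],
    [0,0,0.007],
    [0,0,0.008],
    [0,0,0.008],
    [0,0,0.008],
    [0,0,0.008],
  ],
  turn=[0,0,0,0,0,0,0,0],
)

```text
time: 11.27
position: [0.5297, -0.2345, 0.0425]
eef_rot: [0.0, 1.0, -0.019, 0.0]
ft_force: [-1.0, -0.2, -1.5]
opening: 0.0178
grip_force: 30.0
```

```bash
python3 go.py .40 -.2295 .0425 -2.05;  python3 med.py _e .049 1
```

```text
t 11.27 pos [ 0.5297 -0.2345  0.0425] yaw -2.12 F [-1.  -0.2 -1.5] open 0.0178 grip 30.0
offset [-0.1298 -0.0002  0.    ] turn -0.07 tilt z [ 2.e-04 -1.e-04 -1.e+00]
scene [array([269.9, 294.8]), array([14.8, 34.2]), np.float64(177.2)] [0.5636 0.135  0.049 ]
top [array([455.8, 200.3]), array([35.9, 38.8]), np.float64(4.4)] [ 0.6253 -0.2399  0.049 ]
tri (array([ 0.96446749, -0.47836159, -1.05460227]), np.float64(31.936027989447382))
rel [ 0.0579 -0.1844 -0.0064]
```

Request:
servo_tool(
  claw=[0,0,0,0,0,0,0,0],
  offset=[
    [-0.003,0,0],
    [-0.008,0,0],
    [-0.016,0,0],
    [-0.026,0,0],
    [-0.038,0,0],
    [-0.05,0,0],
    [-0.062,0,0],
    [-0.074,0,0],
  ],
  turn=[0,0,0,0,0,0,0,0],
)

```text
time: 12.03
position: [0.4545, -0.2316, 0.0425]
eef_rot: [-0.0, 1.0, -0.019, -0.0]
ft_force: [0.4, -0.2, -1.4]
opening: 0.018
grip_force: 30.0
```

Request:
servo_tool(
  claw=[0,0,0,0,0,0,0,0],
  offset=[
    [-0.012,0,0],
    [-0.024,0,0],
    [-0.036,0,0],
    [-0.046,0,0],
    [-0.052,0,0],
    [-0.056,0,0],
    [-0.056,0,0.004],
    [-0.056,0,0.01],
  ],
  turn=[0,0,0,0,0,0,0,0],
)

```text
time: 12.7
position: [0.4002, -0.23, 0.0326]
eef_rot: [0.0, 1.0, -0.019, 0.001]
ft_force: [0.1, -0.0, -1.9]
opening: 0.018
grip_force: 30.0
```

Request:
servo_tool(
  claw=[0,0,0,0,0,0,0,0],
  offset=[
    [0,0,0.004],
    [0,0,0.008],
    [0,0,0.011],
    [0,0,0.013],
    [0,0,0.015],
    [0,0,0.016],
    [0,0,0.016],
    [0,0,0.016],
  ],
  turn=[0,0,0,0,0,0,0,0],
)

```text
time: 13.37
position: [0.3998, -0.2297, 0.0165]
eef_rot: [0.0, 1.0, -0.019, 0.0]
ft_force: [0.1, -0.3, -0.9]
opening: 0.0178
grip_force: 30.0
```

```bash
python3 go.py .40 -.2295 .0145 -2.05;  python3 med.py _f .049 1
```

```text
t 13.37 pos [ 0.3998 -0.2297  0.0165] yaw -2.12 F [ 0.1 -0.3 -0.9] open 0.0178 grip 30.0
offset [ 0.0001 -0.0002  0.002 ] turn -0.07 tilt z [ 1.e-04 -0.e+00 -1.e+00]
scene [array([341.9, 177. ]), array([18.5, 28.4]), np.float64(96.8)] [ 0.6223 -0.2343  0.049 ]
top [array([456.5, 201. ]), array([36.9, 39.8]), np.float64(167.5)] [ 0.6239 -0.2409  0.049 ]
tri (array([ 0.62627873, -0.24301492,  0.04018159]), np.float64(0.3954099533619342))
rel [ 0.2234 -0.0004 -0.0323]
```

Request:
servo_tool(
  claw=[0,0,0,0,0,0],
  offset=[
    [0,0,0.0005],
    [0,0,0.001],
    [0,0,0.0015],
    [0,0,0.002],
    [0,0,0.0023],
    [0,0,0.0023],
  ],
  turn=[0,0,0,0,0,0],
)

```text
time: 13.97
position: [0.3999, -0.2297, 0.0149]
eef_rot: [0.0, 1.0, -0.019, 0.0]
ft_force: [-6.2, 2.4, 13.4]
opening: 0.0178
grip_force: 30.0
```

Touching the desk (13 N up). I open and retreat upward.

Request:
servo_tool(
  claw=[0.2,0.25,0.32,0.4,0.5,0.5,0.5,0.5],
  offset=[
    [0,0,0],
    [0,0,0],
    [0,0,0],
    [0,0,0],
    [0,0,0],
    [0,0,-0.005],
    [0,0,-0.015],
    [0,0,-0.03],
  ],
  turn=[0,0,0,0,0,0,0,0],
)

```text
time: 14.63
position: [0.3994, -0.2294, 0.0444]
eef_rot: [-0.0, 1.0, -0.019, -0.001]
ft_force: [-0.4, -0.4, 0.1]
opening: 0.047
grip_force: 0.0
```

Request:
servo_tool(
  claw=[0.5,0.5,0.5,0.5,0.5,0.5,0.5,0.5],
  offset=[
    [0,0,-0.02],
    [0,0,-0.04],
    [0,0,-0.07],
    [0,0,-0.1],
    [-0.02,0,-0.13],
    [-0.04,0,-0.15],
    [-0.05,0,-0.16],
    [-0.05,0,-0.16],
  ],
  turn=[0,0,0,0,0,0,0,0],
)

```text
time: 15.3
position: [0.3493, -0.2282, 0.2073]
eef_rot: [0.002, 1.0, -0.019, 0.002]
ft_force: [0.3, -0.2, -0.1]
opening: 0.0473
grip_force: 0.0
```

```bash
python3 go.py .40 -.2295 .0145 -2.05;  python3 med.py _h .049 1
python3 - <<'E'
from h import *
a=cv2.imread("pics/top_h.png")[140:400,370:600]; b=cv2.imread("pics/scene_h.png")[130:390,280:510]
cv2.imwrite("pics/hh.png",cv2.resize(np.hstack([a,b]),None,fx=1.7,fy=1.7,interpolation=cv2.INTER_CUBIC))
E
```

```text
t 15.3 pos [ 0.3493 -0.2282  0.2073] yaw -2.17 F [ 0.3 -0.2 -0.1] open 0.0473 grip 0.0
offset [ 0.0499 -0.0012  0.193 ] turn -0.12 tilt z [ 0.0039 -0.0032 -1.    ]
scene [array([341.9, 177. ]), array([18.5, 28.4]), np.float64(96.6)] [ 0.6222 -0.2344  0.049 ]
top [array([456.4, 201. ]), array([36.8, 40. ]), np.float64(165.5)] [ 0.6241 -0.2409  0.049 ]
tri (array([ 0.62633397, -0.24296613,  0.04023417]), np.float64(0.3410096568146628))
rel [ 0.2731 -0.0007  0.1559]
```

View pics/hh.png

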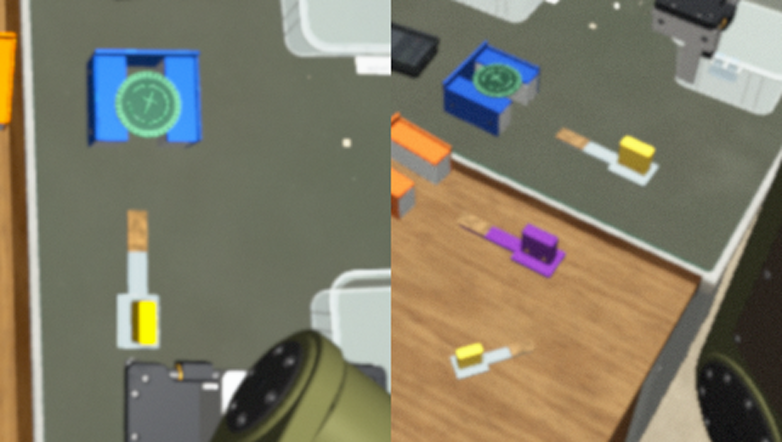

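The medal lies centred across the blue ledges at top (456,201). The lifter stands upright and clear of both cradles, and the gripper is free.

```bash
python3 -c "
from station import bot
print(bot.sign_off())"
```

```text
the job is handed in; nothing more can be done
None
```

The job is handed in at about 15 s of the 51 s allowed: the medal lies within about 1 mm of the middle of the blue ledges by both cameras, and the lifter stands upright on the desk clear of both cradles with the gripper off it.

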